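Load a boxed item into the counter stock lane through its spring flap

TASK

Put the blue boxed item with the white band, long side along the lane, on the lane's loading apron and push it in through the orange spring flap until it meets the sprung rubber pad inside; press it home gently, with about 10 N for half a second and never as much as 20 N on the pad. Then lift out through the slot in the cover so that the flap swings fully shut behind the box, leaving the box inside resting against the pad and the other things on the counter where they are.

Things in the scene. Friction and masses are not known exactly. Their poses are not given: they have to be found in the camera images.
- pack: The item to load: rigid blue box with a white band all round, 80 (its x) x 54 (its y) x 45 mm high (z), about 0.25 to 0.5 kg, lying flat on the counter among the other things. Origin: centre of its underside. Either end may go in first. Grip it across its 54 mm width.
- lane: Fixed stock lane. Origin at counter height, below the shut flap, mid-width; x = loading direction, z up. Grey base plate, 4 mm thick, on which the box slides. Inner width 66 mm (y +-33) throughout. Loading apron, open above: x -125 to 0 mm, between two yellow rails 6 mm thick, tops 12 mm above the counter. Covered lane: x 0 to 239 mm; for x below 85 mm its -y side widens to house the open flap.
- cover_slot (a point): Point in the finger slot of the clear cover, at lane x = 120, y = 0, 57 mm above the counter (cover top; underside 54 mm). The slot is 46 mm wide (lane y +-23) and runs lane x 0 to 239 mm, open at the flap end. The box cannot pass through it; shut fingers pointing down can travel along it behind the box, narrow side across the slot, and be lifted out anywhere.
- flap (a joint): Orange upright flap at lane x = 0, 78 mm long, 4 mm thick, 6 to 50 mm above the counter. 0 = shut; turns only inwards (to lane +x), limit 1.45 rad, about 1.3 when held open by the box. Weak closing spring: 0.03 N m shut, 0.07 open. It rubs along the box; when the box's rear is some 80 mm past the flap line it slips off onto the fingers, and shuts when they lift out. Keep its load below 15 N.
- flap_hinge (a point): The flap's upright hinge axis, at lane x = 0, y = -48 mm, 50 mm above the counter.
- backstop: Dark bracket at the lane's far end; its frame equals the lane's. It carries the black rubber pad, 46 mm wide, 34 high, NOT at a measured place: clamped anywhere on 35 mm, its face at lane x 164 to 199 mm. Find it by feel. It yields 0.5 mm per N and springs back slowly (damped: 2 N more per 10 mm/s). Pushing the box takes 1 to 6 N before the pad is met. Only the box may press the pad.
- red_pack: Bystander: red and brown box 70 x 50 x 38 mm. Origin: centre of its underside. Leave it where it is.
- can: Bystander: upright can, 52 mm diameter, 85 mm high, green label. Origin: centre of its underside. Leave it where it is.
- driver: Bystander: green-handled screwdriver lying on the counter past the lane's far end. Leave it where it is.
Things that resemble listed ones, but are neither listed nor needed, are in the scene too. Of the things like the pack, leave any that is yellow; of the rest the smaller one is meant.

How it is judged:
By the outcome, as a careful person would: the job done as asked, in the order asked, and still so for the second after the job is handed in, with the robot touching nothing.
It also fails if it takes over 61 s, if anything falls off the work surface, if the arm or the gripper's body presses on something with over 40 N, if the wrist force passes 120 N, or if a joint passes its speed limit or range.

ROBOT

A 6-joint arm with a two-finger parallel gripper is mounted at the origin on the work surface. World frame = base frame: x ahead of the robot, y to its left, z up, the work surface at z = 0. Lengths are in m, angles in rad, forces in N, time in s.
With the tool pointing down it reaches from about 0.375 to 0.9 m from the base axis. Payload 3.1 kg.
Tool frame: the origin (TCP) lies on the centre line of the jaws, within the pads' length; the fingertips stand 17 mm ahead of it and the grasp point (between the pads) lies 2 mm behind it; y points along the fingers, z is the direction in which the jaws open and shut, and the axes are right-handed (so a half turn about y gives the same grasp; the last joint's range is limited). The gripper opens to 85 mm and grips with 20 to 120 N. Pads are 22 mm wide; open, the fingers measure 114 mm over their backs; the gripper's body (76 mm by 85 mm) begins 54 mm behind the grasp point. The pads swing forward as they close: fully open they stand 13 mm farther back than shut.
Start: joints at [0.996, 0.527, 1.433, -0, 1.181, -0.178], TCP at [0.242, 0.576, 0.248] pointing down, gripper open.
Joint ranges: [-3.08, 3.08], [-0.75, 2.2], [0.22, 2.44], [-1.43, 4.57], [0, 2.65], [-2.85, 2.85]. Speed limits (rad/s): [2.79, 2.79, 3.14, 3.14, 3.14, 3.14].

INTERFACE

Orientations are given as a unit quaternion [x, y, z, w].
In Python, from station import manip gives the robot as it stands.
- The arm moves only by the shell command python3 -m handwheel 'ROWS' [FORCE]. ROWS is JSON, one flat list of numbers, 7 for each row, row after row: the shift along the tool's x, y, z in cm, then the turn, a rotation vector about the tool's x, y, z in rad, then the finger opening in cm, from 0 to 8.54. A call has 1 to 10 rows; each row is the pose to reach, as a shift and turn from the pose commanded when the call began, along the tool's axes at that moment; what a row does not reach only later rows make up. A row lasts 1/12 s, in which the tool goes at most 41.7 mm and 7.16 degrees, less where a joint would pass 70% of its speed; a pose out of reach is approached as far as the arm can. A call with a gripper value outside its range is refused whole. The fingers move at their own pace and stop on an object; FORCE is the grip in N (left out, the last holds). Time passes only in rows, so rows that repeat a pose let the fingers close. It gives the time, the measured TCP pose, the force and the opening at its end, in the units of the state.
- manip.sense(): the state, without advancing time (a new reading comes with each control period).
- manip.snapshot(name): name is "scene" or "top" or "wrist"; returns a dict with "frame" (400x640x3 uint8, red, green, blue), "depth" (400x640 float32, m along the optical axis (not along the pixel's ray), 0 where there is no reading), "camera_matrix" (3x3 intrinsics, pixels), "rvec" (rotation vector, rad) and "tvec" (3), from world to camera coordinates, as OpenCV has them. Camera axes: x right, y down, z forward; pixel columns grow to the right and rows downward; lengths in m; the calibration is good to about 2 mm. A picture is of the moment at which its call begins.
- manip.sign_off(): hands the job in, once; it reports no verdict.
The state is a dict: "t": time; "q": joint angles; "qd": joint speeds; "tau": joint torques, N m; "tcp_pos": TCP position; "tool_rot": TCP orientation; "force": force on the tool from outside, world axes, zero at the start; "ft_torque": the same for the moment, N m; "finger_gap": opening from 0.0 (shut) to 1.0 (fully open).
Only numpy, scipy, OpenCV 4.12 (cv2) and the standard library are available. Lean on these libraries where they do the work, as an engineer would, in place of code of your own. Each camera call takes 0.05 s, during which the arm holds its last target.

## Working session

There is one attempt and no reset: what is moved stays moved. The work goes in short steps, Python scripts to look and compute and a shell command to move; the robot and the scene stay as the last step left them, time stands still between calls to the robot, and variables do not carry over. Pictures are saved under pics/ and viewed, and the job is handed in when it is done.

```bash
ls -la; mkdir -p pics; cat > h.py <<'E'
import numpy as np, cv2
from station import manip
def cam(n):
    s=manip.snapshot(n); R,_=cv2.Rodrigues(np.array(s["rvec"],float)); return s["frame"],s["depth"],np.array(s["camera_matrix"]),R,np.array(s["tvec"],float).ravel()
def ray(K,R,t,u,v,z):
    d=R.T@np.linalg.inv(K)@np.array([u,v,1.]); c=-R.T@t; return c+d*(z-c[2])/d[2]
def proj(K,R,t,p):
    q=K@(R@np.array(p,float)+t); return q[:2]/q[2]
def save(n,f): cv2.imwrite("pics/"+n+".png",cv2.cvtColor(f,cv2.COLOR_RGB2BGR))
E
python3 - <<'E'
from h import *
for n in ["scene","top","wrist"]:
    f,d,K,R,t=cam(n); save(n+"0",f); print(n,-R.T@t,K[0,0]); np.savez("pics/"+n+"0.npz",f=f,d=d,K=K,R=R,t=t)
print(manip.sense())
E
```

```text
total 12
drwxr-xr-x  3 agent agent 4096 Dec  7 14:59 .
drwxr-xr-x 23 root  root  4096 Dec  7 14:59 ..
drwxr-xr-x  2 agent agent 4096 Dec  7 14:59 pics
scene [ 1.04177023 -0.00298005  0.7173532 ] 469.58146510321814
top [0.37737257 0.05432829 0.89716953] 385.5817471668072
wrist [0.17978197 0.60176522 0.372362  ] 285.0887758548951
{'t': 0.15, 'q': array([ 9.95464843e-01,  5.28250432e-01,  1.43359737e+00,  5.01289612e-06,
        1.18139870e+00, -1.78512651e-01]), 'qd': array([ 0.0003123 , -0.00310608, -0.00360534, -0.00201074,  0.00054924,
        0.0003887 ]), 'tau': array([ 1.74823461e-03, -4.42743766e+01, -1.78275257e+01, -1.46707548e-04,
        5.55313789e-03,  1.17979678e-05]), 'tcp_pos': array([0.24124917, 0.57600586, 0.24756312]), 'tool_rot': array([ 0.693777  , -0.13959531,  0.13916184, -0.69269085]), 'force': array([ 1.05490906, -0.65434287,  0.52712565]), 'ft_torque': array([-0.00785479, -0.03284244, -0.00914362]), 'finger_gap': 0.9990995760289946}
```

View pics/scene0.png

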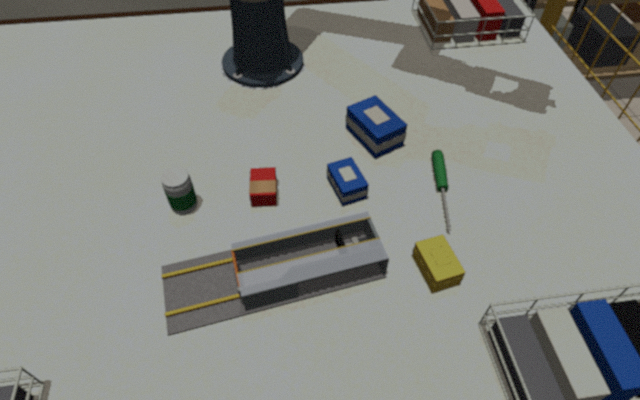

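View pics/top0.png

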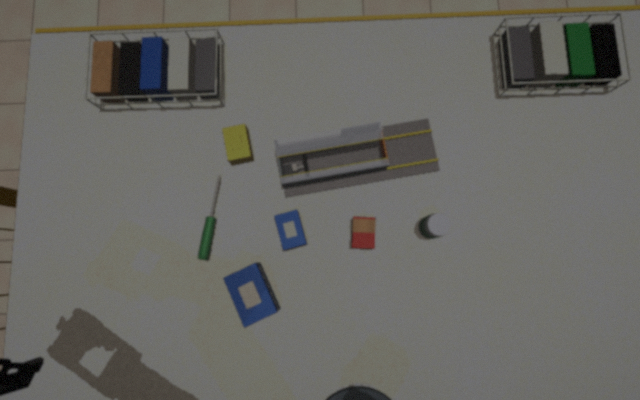

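View pics/wrist0.png

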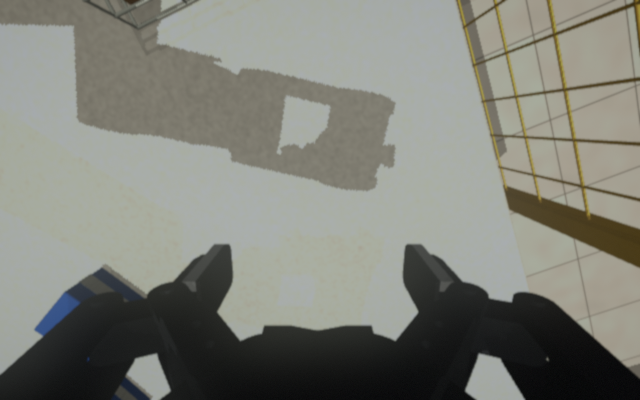

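Candidates for the pack, in the top view: small blue box with white band (290,230), large blue box (250,294), yellow box (237,143) and a blue item in the tray (152,64). By the description, it is the small blue one at (290,230). I'll check it in a crop and measure both it and the lane.

```bash
python3 - <<'E'
from h import *
z=np.load("pics/top0.npz"); f,d,K,R,t=[z[k] for k in "fdKRt"]
c=cv2.resize(f[100:260,220:450],None,fx=3.4,fy=3.4,interpolation=cv2.INTER_CUBIC); save("topcrop",c)
z2=np.load("pics/scene0.npz"); c=cv2.resize(z2["f"][140:340,150:400],None,fx=3,fy=3,interpolation=cv2.INTER_CUBIC); save("scenecrop",c)
hsv=cv2.cvtColor(f,cv2.COLOR_RGB2HSV)
m=cv2.inRange(hsv,(100,120,50),(130,255,255))
for c in cv2.findContours(m,cv2.RETR_EXTERNAL,cv2.CHAIN_APPROX_NONE)[0]:
    if cv2.contourArea(c)<150: continue
    r=cv2.minAreaRect(c); b=cv2.boxPoints(r)
    P=np.array([ray(K,R,t,u,v,0.045)[:2] for u,v in b]); print("blue",r,P.mean(0),np.linalg.norm(P-np.roll(P,1,0),axis=1),[np.degrees(np.arctan2(*(P[i]-P[i-1])[::-1])) for i in range(2)])
    print([round(float(d[int(v),int(u)]),3) for u,v in [r[0]]], 'z by depth')
# yellow rails + orange flap
for nm,z in (("top",z),("scene",z2)):
    f,d,K,R,t=[z[k] for k in "fdKRt"];hsv=cv2.cvtColor(f,cv2.COLOR_RGB2HSV)
    for col,lo,hi,h in (("rail",(20,110,90),(32,255,255),.012),("orange",(3,130,90),(14,255,255),.05)):
        m=cv2.inRange(hsv,lo,hi)
        for c in cv2.findContours(m,cv2.RETR_EXTERNAL,cv2.CHAIN_APPROX_NONE)[0]:
            if cv2.contourArea(c)<15: continue
            r=cv2.minAreaRect(c); b=cv2.boxPoints(r)
            P=np.array([ray(K,R,t,u,v,h)[:2] for u,v in b]);
            if P.mean(0)[0]>.8: continue
            print(nm,col,np.round(r[0]),np.round(r[1],1)); print(P.round(3).tolist())
E
```

```text
blue ((250.18406677246094, 294.4192199707031), (52.63836669921875, 36.13444137573242), 66.29735565185547) [0.30929447 0.22401935] [0.11297953 0.07844473 0.11331168 0.07700109] [np.float64(24.323693279101633), np.float64(-67.93807839244488)]
[0.818] z by depth
blue ((289.92694091796875, 229.56539916992188), (34.380672454833984, 22.540388107299805), 74.74488067626953) [0.44738061 0.13527759] [0.07651176 0.05022247 0.0765761  0.04958143] [np.float64(14.525752147211941), np.float64(-76.31047516207225)]
[0.853] z by depth
blue ((150.48410034179688, 63.05668640136719), (21.93390655517578, 52.40718460083008), 1.6365771293640137) [0.85467781 0.46169041] [0.05242036 0.13354675 0.05354205 0.13324318] [np.float64(86.15537081681263), np.float64(0.7531866449984468)]
[0.888] z by depth
top rail [412. 163.] [ 2.1 48.8]
[[0.591, -0.094], [0.608, -0.207], [0.603, -0.208], [0.586, -0.094]]
top rail [407. 134.] [ 2.1 47.7]
[[0.663, -0.086], [0.679, -0.198], [0.674, -0.198], [0.658, -0.086]]
top rail [236. 142.] [32.3 22.4]
[[0.698, 0.297], [0.707, 0.244], [0.628, 0.23], [0.62, 0.282]]
scene rail [202. 
[... 197 characters left out ...]
[440. 258.] [49.1 30. ]
[[0.603, 0.234], [0.579, 0.29], [0.672, 0.303], [0.692, 0.249]]
scene rail [614.  99.] [23.4  2.2]
[[0.241, 0.805], [0.236, 0.812], [0.301, 0.815], [0.306, 0.808]]
scene rail [597.  79.] [22.8  3. ]
[[0.162, 0.805], [0.155, 0.815], [0.226, 0.815], [0.232, 0.806]]
scene rail [583.  63.] [14.9  2.5]
[[0.107, 0.804], [0.101, 0.813], [0.15, 0.813], [0.156, 0.805]]
scene rail [613.  36.] [78.5  2.9]
[[-0.124, 0.945], [-0.134, 0.957], [0.147, 0.957], [0.155, 0.947]]
scene orange [234. 261.] [19.4  2.9]
[[0.602, -0.088], [0.601, -0.083], [0.638, -0.077], [0.639, -0.082]]
scene orange [263. 180.] [ 1.7 24.1]
[[0.444, -0.047], [0.448, -0.002], [0.452, -0.002], [0.448, -0.047]]
```

View pics/topcrop.png

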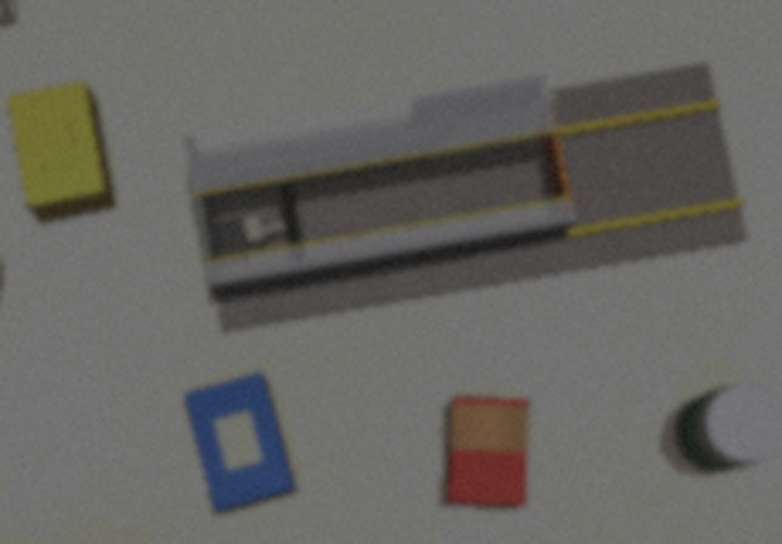

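View pics/scenecrop.png

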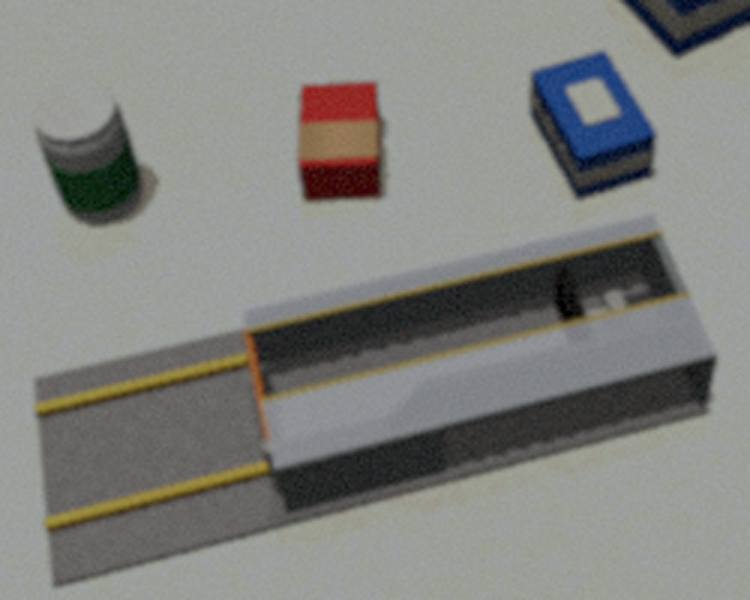

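The crop shows the small blue box with its white band at top px (290,230). Its top measures about 77x50 mm and its height about 44 mm, so it matches the pack. Next I fit the lane accurately.

```bash
python3 - <<'E'
from h import *
def fit(P):
    vx,vy,x,y=cv2.fitLine(P.astype(np.float32),cv2.DIST_HUBER,0,.001,.001).ravel(); 
    if vy<0: vx,vy=-vx,-vy
    return np.array([x,y]),np.array([vx,vy])
for nm in ("top","scene"):
    z=np.load(f"pics/{nm}0.npz"); f,d,K,R,t=[z[k] for k in "fdKRt"];hsv=cv2.cvtColor(f,cv2.COLOR_RGB2HSV)
    m=cv2.inRange(hsv,(18,60,60),(34,255,255))
    n,l,s,c=cv2.connectedComponentsWithStats(m)
    for i in range(1,n):
        if s[i,4]<25: continue
        v,u=np.where(l==i)
        for h in (.012,.057):
            P=np.array([ray(K,R,t,a,b,h)[:2] for a,b in zip(u,v)])
            if not(.55<P[:,0].mean()<.72 and -.25<P[:,1].mean()<.2): continue
            p,q=fit(P); s_=(P-p)@q
            # point of line at y=-0.1
            print(nm,h,s[i].tolist(),"ang",np.degrees(np.arctan2(q[1],q[0])).round(2),"ends",(p+q*s_.min()).round(4),(p+q*s_.max()).round(4))
    # depth
    for (lo,hi,nm2) in (((100,120,50),(130,255,255),"blue"),):
        m=cv2.inRange(hsv,lo,hi); n,l,s,c=cv2.connectedComponentsWithStats(m)
        for i in range(1,n):
            if s[i,4]>150: print(nm2,s[i].tolist(),c[i])
# tool axes
from scipy.spatial.transform import Rotation as Ro
s=manip.sense(); print(Ro.from_quat(s["tool_rot"]).as_matrix().round(3), s["tcp_pos"])
E
```

```text
top 0.012 [278, 129, 154, 29, 367] ang 98.37 ends [ 0.6766 -0.2004] [0.623  0.1639]
top 0.057 [278, 129, 154, 29, 367] ang 98.37 ends [ 0.6614 -0.1875] [0.6105 0.1583]
top 0.012 [386, 158, 52, 12, 209] ang 98.45 ends [ 0.6054 -0.2101] [ 0.5874 -0.089 ]
top 0.057 [386, 158, 52, 12, 209] ang 98.45 ends [ 0.5938 -0.1967] [ 0.5767 -0.0817]
top 0.012 [330, 163, 26, 5, 32] ang 98.14 ends [ 0.6024 -0.0174] [0.5939 0.0415]
top 0.057 [330, 163, 26, 5, 32] ang 98.14 ends [ 0.5909 -0.0138] [0.5829 0.0422]
top 0.012 [281, 169, 42, 8, 64] ang 97.9 ends [0.5908 0.0606] [0.5773 0.1574]
top 0.057 [281, 169, 42, 8, 64] ang 97.9 ends [0.5799 0.0603] [0.5672 0.1522]
blue [139, 37, 24, 53, 1074] [150.72532588  63.39664804]
blue [276, 211, 30, 38, 539] [290.23562152 229.87384045]
blue [225, 264, 51, 62, 1345] [250.5605948 294.4394052]
scene 0.012 [232, 217, 138, 34, 321] ang 98.37 ends [ 0.5724 -0.0905] [0.5348 0.1648]
scene 0.057 [232, 217, 138, 34, 321] ang 98.37 ends [ 0.6023 -0.0849] [0.5671 0.1541]
scene 0.012 [237, 237, 142, 37, 261] ang 98.38 ends [ 0.6187 -0.0832] [0.5812 0.1716]
scene 0.057 [237, 237, 142, 37, 261] ang 98.38 ends [ 0.6457 -0.0781] [0.6106 0.1605]
scene 0.012 [162, 257, 71, 22, 369] ang 98.42 ends [ 0.6081 -0.2089] [ 0.5906 -0.0906]
scene 0.057 [162, 257, 71, 22, 369] ang 98.42 ends [ 0.6358 -0.1958] [ 0.6194 -0.085 ]
scene 0.012 [165, 293, 75, 24, 409] ang 98.41 ends [ 0.6792 -0.1991] [ 0.6616 -0.0806]
scene 0.057 [165, 293, 75, 24, 409] ang 98.41 ends [ 0.7023 -0.1866] [ 0.6859 -0.0756]
blue [348, 96, 58, 47, 1087] [375.45814167 118.75528979]
blue [328, 158, 40, 38, 671] [346.60804769 176.57675112]
blue [575, 300, 65, 100, 3025] [612.64198347 344.33983471]
[[ 0.922 -0.001  0.386]
 [-0.386 -0.001  0.922]
 [-0.    -1.    -0.002]] [0.24124917 0.57600586 0.24756312]
```

Lane origin is about (0.624,-0.081) with yaw 98.4°. The pack is at (0.448,0.1355), long axis at 14.1°. First move is to above the pack: tool shift x +36.1, z -32.6, down 10.8, turn -0.642 about y.

```bash
python3 -m handwheel '[36.1,10.8,-32.6,0,-0.642,0,8.5, 36.1,10.8,-32.6,0,-0.642,0,8.5, 36.1,10.8,-32.6,0,-0.642,0,8.5, 36.1,10.8,-32.6,0,-0.642,0,8.5, 36.1,10.8,-32.6,0,-0.642,0,8.5, 36.1,10.8,-32.6,0,-0.642,0,8.5, 36.1,10.8,-32.6,0,-0.642,0,8.5, 36.1,10.8,-32.6,0,-0.642,0,8.5, 36.1,10.8,-32.6,0,-0.642,0,8.5, 36.1,10.8,-32.6,0,-0.642,0,8.5]' 40
cat > st.py <<'E'
from h import *
from scipy.spatial.transform import Rotation as Ro
import sys
O=np.array([.624,-.0808]);a=np.radians(98.4);ux=np.array([np.cos(a),np.sin(a)]);uy=np.array([-ux[1],ux[0]])
def st():
    s=manip.sense(); M=Ro.from_quat(s["tool_rot"]).as_matrix(); p=s["tcp_pos"]; F=s["force"]
    print("t",round(s["t"],2),"tcp",p.round(4),"zang",np.degrees(np.arctan2(M[1,2],M[0,2])).round(2),"tooly",M[:,1].round(3),"lane mm",((p[:2]-O)@ux*1e3).round(1),((p[:2]-O)@uy*1e3).round(1),"F",F.round(2),"Flane",(F[:2]@ux).round(2),(F[:2]@uy).round(2),"gap",round(s["finger_gap"],3),"q6",s["q"][5].round(2)); return s,M
def to(x,y,z,zang=None):
    s,M=st(); d=M.T@(np.array([x,y,z])-s["tcp_pos"])*100; print("shift cm",d.round(2))
    if zang is not None:
        c=np.degrees(np.arctan2(M[1,2],M[0,2])); print("turn y",-np.radians((zang-c+180)%360-180).round(3))
def tolane(lx,ly,z,zang=None):
    p=O+ux*lx/1e3+uy*ly/1e3; to(p[0],p[1],z,zang)
E
python3 -c "
from st import *
to(.448,.1355,.12,104.1)"
```

```text
t: 0.98
tcp_pos: [0.411, 0.2153, 0.1598]
tool_rot: [-0.702, -0.087, 0.087, 0.702]
force: [1.0, 1.0, -0.9]
finger_gap: 0.995
t 0.98 tcp [0.411  0.2153 0.1598] zang 104.07 tooly [ 0.  0. -1.] lane mm 324.1 167.4 F [ 0.98  0.98 -0.93] Flane 0.82 -1.11 gap 0.995 q6 -1.58
shift cm [ 1.65  3.98 -8.64]
turn y -0.001
```

```bash
python3 -m handwheel '[1.6,3,-8.6,0,0,0,8.5, 1.6,3,-8.6,0,0,0,8.5, 1.6,3,-8.6,0,0,0,8.5, 1.6,3,-8.6,0,0,0,8.5, 1.6,3,-8.6,0,0,0,8.5]'
python3 - <<'E'
from st import *
to(.448,.1355,.12,104.1)
f,d,K,R,t=cam("wrist"); save("wrist1",f)
for p in [(.448,.1355,.045)]: print(proj(K,R,t,p))
hsv=cv2.cvtColor(f,cv2.COLOR_RGB2HSV); m=cv2.inRange(hsv,(100,120,50),(130,255,255))
E
```

```text
t: 1.4
tcp_pos: [0.4466, 0.1374, 0.1299]
tool_rot: [-0.702, -0.085, 0.086, 0.702]
force: [0.8, -0.6, -0.4]
finger_gap: 0.993
t 1.4 tcp [0.4466 0.1374 0.1299] zang 103.94 tooly [-0.001  0.    -1.   ] lane mm 241.8 143.6 F [ 0.78 -0.62 -0.4 ] Flane -0.73 -0.68 gap 0.993 q6 -1.76
shift cm [ 0.09  0.99 -0.22]
turn y -0.003
[313.90354868 214.86704395]
```

View pics/wrist1.png

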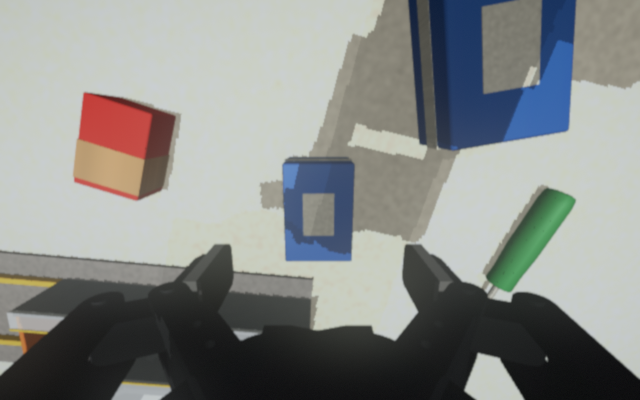

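The wrist view shows the small box square between the fingers, top face centred near px (318.5,212).

```bash
python3 - <<'E'
from st import *
f,d,K,R,t=cam("wrist")
hsv=cv2.cvtColor(f,cv2.COLOR_RGB2HSV); m=cv2.inRange(hsv,(100,110,30),(130,255,255)); m[:, :250]=0;m[:,390:]=0
c=max(cv2.findContours(m,cv2.RETR_EXTERNAL,cv2.CHAIN_APPROX_NONE)[0],key=cv2.contourArea); print(cv2.boundingRect(c))
r=cv2.minAreaRect(c); print(r)
P=np.array([ray(K,R,t,u,v,.045)[:2] for u,v in cv2.boxPoints(r)]); print(P.mean(0),np.linalg.norm(P-np.roll(P,1,0),axis=1),[np.degrees(np.arctan2(*(P[i]-P[i-1])[::-1])) for i in range(2)])
p=P.mean(0); to(p[0],p[1],.033,104.1)
E
```

```text
(283, 163, 69, 71)
((316.1395568847656, 197.9530792236328), (68.5799331665039, 68.75225067138672), 1.9749339818954468)
[0.43512867 0.13494058] [0.05393597 0.05403768 0.05056668 0.05416987] [np.float64(-78.02230592979141), np.float64(-169.66296674228096)]
t 1.5 tcp [0.4462 0.1387 0.1304] zang 104.13 tooly [-0.  0. -1.] lane mm 243.1 143.8 F [ 0.12  0.46 -0.29] Flane 0.44 -0.18 gap 0.995 q6 -1.76
shift cm [-1.16  9.74 -0.1 ]
turn y 0.001
```

```bash
python3 - <<'E'
from st import *
f,d,K,R,t=cam("wrist")
P=[ray(K,R,t,u,v,.045)[:2] for u,v in ((284,165),(353,165),(353,262),(285,262))]; print(np.array(P).round(4)); p=np.mean(P,0); to(p[0],p[1],.033,104.1)
to(.448,.1355,.033)
E
```

```text
[[0.4157 0.1061]
 [0.4032 0.1555]
 [0.479  0.1773]
 [0.4925 0.1238]]
t 1.55 tcp [0.4462 0.1389 0.1305] zang 104.18 tooly [ 0.  0. -1.] lane mm 243.3 143.8 F [ 0.32 -0.67  0.76] Flane -0.71 -0.22 gap 0.996 q6 -1.76
shift cm [0.17 9.75 0.13]
turn y 0.001
t 1.55 tcp [0.4462 0.1389 0.1305] zang 104.18 tooly [ 0.  0. -1.] lane mm 243.3 143.8 F [ 0.32 -0.67  0.76] Flane -0.71 -0.22 gap 0.996 q6 -1.76
shift cm [ 0.09  9.75 -0.38]
```

```bash
python3 -m handwheel '[0.1,4,-0.1,0,0,0,8.5, 0.1,7.5,-0.1,0,0,0,8.5, 0.1,9.7,-0.1,0,0,0,8.5, 0.1,9.7,-0.1,0,0,0,8.5, 0.1,9.7,-0.1,0,0,0,5, 0.1,9.7,-0.1,0,0,0,5, 0.1,9.7,-0.1,0,0,0,5, 0.1,9.7,-0.1,0,0,0,5, 0.1,9.7,-0.1,0,0,0,5, 0.1,9.7,-0.1,0,0,0,5]' 40
python3 -c "
from st import *
st()"
```

```text
t: 2.38
tcp_pos: [0.4491, 0.1374, 0.0349]
tool_rot: [-0.702, -0.088, 0.085, 0.702]
force: [-1.6, 5.1, 7.5]
finger_gap: 0.625
t 2.38 tcp [0.4491 0.1374 0.0349] zang 104.07 tooly [ 0.003  0.001 -1.   ] lane mm 241.4 141.2 F [-1.59  5.11  7.52] Flane 5.29 0.83 gap 0.625 q6 -1.76
```

```bash
python3 -m handwheel '[0,0,0,0,0,0,4, 0,-2,0,0,0,0,4, 0,-5,0,0,0,0,4, 0,-8,0,0,0,0,4, 0,-10,0,0,0,0,4, 0,-10,0,0,0,0,4]' 50
python3 - <<'E'
from st import *
tolane(-72,0,.135,8.4)
f,d,K,R,t=cam("wrist"); save("wrist2",f)
E
```

```text
t: 2.88
tcp_pos: [0.4506, 0.137, 0.1372]
tool_rot: [0.702, 0.09, -0.083, -0.702]
force: [0.8, 0.6, -2.4]
finger_gap: 0.62
t 2.88 tcp [0.4506 0.137  0.1372] zang 104.06 tooly [ 0.009  0.    -1.   ] lane mm 240.8 139.7 F [ 0.82  0.63 -2.43] Flane 0.5 -0.9 gap 0.62 q6 -1.76
shift cm [ 10.82   0.38 -32.5 ]
turn y 1.67
```

View pics/wrist2.png

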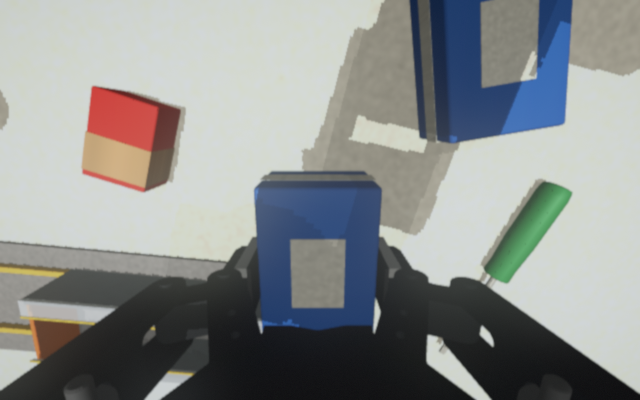

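The box is held square in the jaws (front edge at v≈187, label at px (318,273)). I'll carry it above the apron.

```bash
python3 -m handwheel '[10.8,0,-32.5,0,1.67,0,4, 10.8,0,-32.5,0,1.67,0,4, 10.8,0,-32.5,0,1.67,0,4, 10.8,0,-32.5,0,1.67,0,4, 10.8,0,-32.5,0,1.67,0,4, 10.8,0,-32.5,0,1.67,0,4, 10.8,0,-32.5,0,1.67,0,4, 10.8,0,-32.5,0,1.67,0,4, 10.8,0,-32.5,0,1.67,0,4, 10.8,0,-32.5,0,1.67,0,4]'
python3 -c "
from st import *
tolane(-72,0,.1,8.4)"
```

```text
t: 3.77
tcp_pos: [0.6332, -0.1566, 0.131]
tool_rot: [0.618, -0.343, 0.344, -0.618]
force: [-0.3, 1.3, -2.2]
finger_gap: 0.621
t 3.77 tcp [ 0.6332 -0.1566  0.131 ] zang 31.83 tooly [ 0.001 -0.001 -1.   ] lane mm -76.3 1.9 F [-0.29  1.26 -2.21] Flane 1.29 0.1 gap 0.621 q6 -0.97
shift cm [-0.32  3.1   0.35]
turn y 0.409
```

```bash
python3 -m handwheel '[-0.3,1,0.3,0,0.409,0,4, -0.3,2,0.3,0,0.409,0,4, -0.3,3,0.3,0,0.409,0,4, -0.3,3,0.3,0,0.409,0,4, -0.3,3,0.3,0,0.409,0,4, -0.3,3,0.3,0,0.409,0,4]'
python3 - <<'E'
from st import *
tolane(-72,0,.0385,8.4)
f,d,K,R,t=cam("wrist"); save("wrist3",f)
f,d,K,R,t=cam("scene"); save("scene3",cv2.resize(f[130:350,130:420],None,fx=2.7,fy=2.7))
E
```

```text
t: 4.27
tcp_pos: [0.6317, -0.1478, 0.1013]
tool_rot: [0.538, -0.46, 0.458, -0.538]
force: [-0.3, 1.1, -1.8]
finger_gap: 0.623
t 4.27 tcp [ 0.6317 -0.1478  0.1013] zang 9.06 tooly [-0.003  0.001 -1.   ] lane mm -67.4 2.1 F [-0.3   1.1  -1.76] Flane 1.13 0.13 gap 0.623 q6 -0.56
shift cm [0.47 6.28 0.22]
turn y 0.011
```

View pics/wrist3.png

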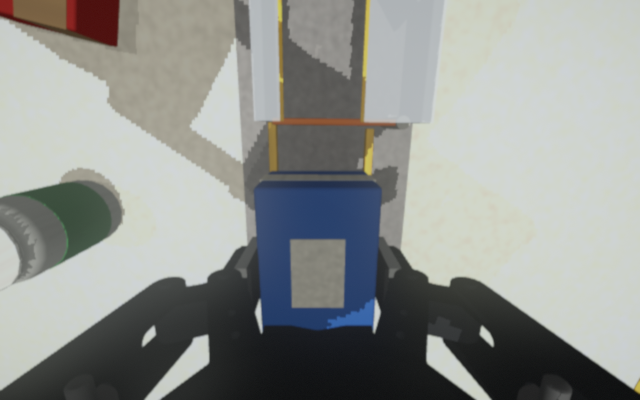

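View pics/scene3.png

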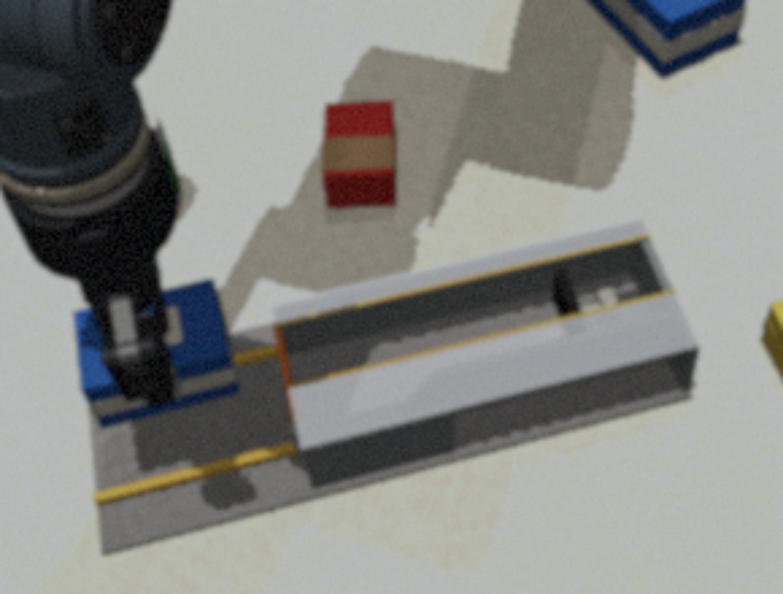

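```bash
python3 - <<'E'
from st import *
s,M=st(); f,d,K,R,t=cam("wrist"); h=s["tcp_pos"][2]+.0105
for u,v in ((257,190),(379,190),(318,187)):
    p=ray(K,R,t,u,v,h)[:2]; print((p-s["tcp_pos"][:2])@ux*1e3,(p-s["tcp_pos"][:2])@uy*1e3)
# rails/slot lines lane offsets at plane .012 from wrist
for u,v,z in ((272,150,.012),(368,150,.012),(281,60,.057),(366,60,.057),(318,122,.05)):
    p=ray(K,R,t,u,v,z)[:2]; print(u,v,((p-O)@ux*1e3).round(1),((p-O)@uy*1e3).round(1))
E
```

```text
t 4.37 tcp [ 0.6325 -0.1481  0.1025] zang 9.04 tooly [-0.001  0.    -1.   ] lane mm -67.8 1.4 F [-0.56  0.21 -3.89] Flane 0.29 0.52 gap 0.626 q6 -0.56
39.6537606250834 26.131379602598837
40.26980004950325 -24.052817182979414
41.22309794823355 1.048618545871482
272 150 -20.7 36.8
368 150 -19.8 -34.9
281 60 31.9 23.4
366 60 32.5 -23.1
318 122 -0.4 2.7
```

```bash
python3 -m handwheel '[0.4,2,0.15,0,0.011,0,4, 0.4,4,0.15,0,0.011,0,4, 0.4,5.2,0.15,0,0.011,0,4, 0.4,5.8,0.15,0,0.011,0,4, 0.4,6.1,0.15,0,0.011,0,4, 0.4,6.3,0.15,0,0.011,0,4, 0.4,6.3,0.15,0,0.011,0,4]'
python3 -c "
from st import *
st()"
```

```text
t: 5.0
tcp_pos: [0.6352, -0.1519, 0.0404]
tool_rot: [-0.535, 0.462, -0.462, 0.535]
force: [-0.1, -0.6, -2.5]
finger_gap: 0.624
t 5.0 tcp [ 0.6352 -0.1519  0.0404] zang 8.38 tooly [ 0.001 -0.    -1.   ] lane mm -72.0 -0.7 F [-0.11 -0.61 -2.52] Flane -0.59 0.2 gap 0.624 q6 -0.55
```

```bash
python3 -m handwheel '[0,0.15,0,0,0,0,4, 0,0.2,0,0,0,0,4, 0,0.2,0,0,0,0,8.5, 0,0.2,0,0,0,0,8.5, 0,0.2,0,0,0,0,8.5, 0,0.2,0,0,0,0,8.5, 0,0.2,0,0,0,0,8.5]'
python3 -c "
from st import *
st()"
```

```text
t: 5.58
tcp_pos: [0.6351, -0.1519, 0.0385]
tool_rot: [-0.535, 0.462, -0.462, 0.535]
force: [0.3, 1.1, 0.1]
finger_gap: 0.994
t 5.58 tcp [ 0.6351 -0.1519  0.0385] zang 8.37 tooly [ 0.001 -0.    -1.   ] lane mm -72.0 -0.6 F [0.28 1.05 0.15] Flane 1.0 -0.43 gap 0.994 q6 -0.55
```

```bash
python3 -m handwheel '[0,-3.5,0,0,0,0,8.5, 0,-7,0,0,0,0,8.5, 0,-8,0,0,0.3,0,8.5, 4,-8,0,0,1.571,0,0, 7,-8,0,0,1.571,0,0, 7,-8,0,0,1.571,0,0, 7,-8,0,0,1.571,0,0, 7,-8,0,0,1.571,0,0, 7,-8,0,0,1.571,0,0, 7,-8,0,0,1.571,0,0]' 40
python3 - <<'E'
from st import *
tolane(-145,0,.1,-81.6)
f,d,K,R,t=cam("top"); save("top4",cv2.resize(f[90:270,220:450],None,fx=3.4,fy=3.4,interpolation=cv2.INTER_CUBIC))
E
```

```text
t: 6.42
tcp_pos: [0.6449, -0.2212, 0.1181]
tool_rot: [-0.246, 0.663, -0.663, 0.246]
force: [0.2, 0.0, 0.3]
finger_gap: 0.007
t 6.42 tcp [ 0.6449 -0.2212  0.1181] zang -49.3 tooly [-0.  0. -1.] lane mm -142.0 -0.2 F [0.17 0.04 0.28] Flane 0.01 -0.17 gap 0.007 q6 0.37
shift cm [0.18 1.81 0.25]
turn y 0.564
```

View pics/top4.png

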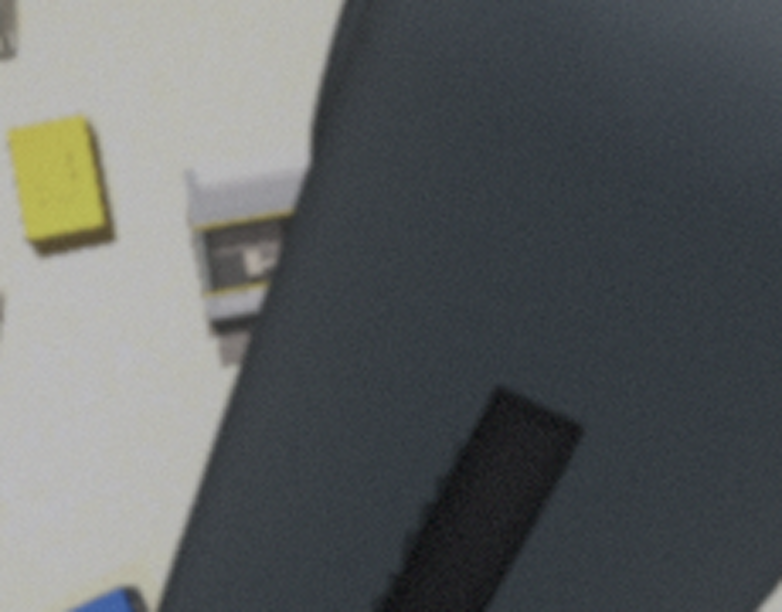

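The arm blocks the top view, so only the lane's far end shows. I'll finish the turn, check in the scene camera, then descend behind the box.

```bash
python3 -m handwheel '[0.2,1,0.2,0,0.564,0,0, 0.2,1.8,0.2,0,0.564,0,0, 0.2,1.8,0.2,0,0.564,0,0, 0.2,1.8,0.2,0,0.564,0,0, 0.2,1.8,0.2,0,0.564,0,0, 0.2,1.8,0.2,0,0.564,0,0]' 40
python3 - <<'E'
from st import *
tolane(-145,0,.034,-81.6)
f,d,K,R,t=cam("scene"); save("scene5",cv2.resize(f[130:350,130:420],None,fx=2.7,fy=2.7,interpolation=cv2.INTER_CUBIC))
f,d,K,R,t=cam("wrist"); save("wrist5",f)
E
```

```text
t: 6.97
tcp_pos: [0.6448, -0.2239, 0.1]
tool_rot: [-0.054, 0.705, -0.705, 0.054]
force: [0.0, -0.8, 0.1]
finger_gap: 0.001
t 6.97 tcp [ 0.6448 -0.2239  0.1   ] zang -81.17 tooly [-0.  0. -1.] lane mm -144.6 0.3 F [ 0.02 -0.78  0.09] Flane -0.77 0.09 gap 0.001 q6 0.92
shift cm [-0.03  6.6   0.04]
turn y 0.007
```

View pics/scene5.png

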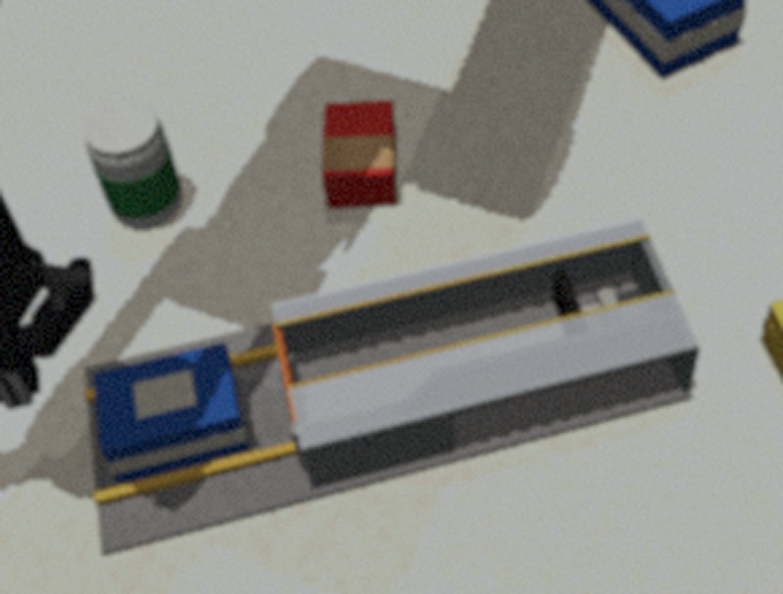

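View pics/wrist5.png

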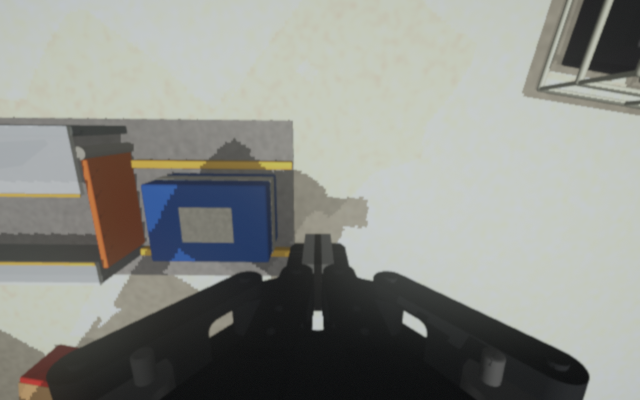

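The box sits straight between the rails, and the shut fingers are behind it. I'll check how low the gripper links hang above the fingertips, using depth.

```bash
python3 - <<'E'
from st import *
s,M=st(); f,d,K,R,t=cam("wrist")
for u,v in ((318,240),(305,250),(318,262),(295,275),(270,285),(250,290),(230,300),(200,310),(150,340),(345,262),(370,285),(400,290),(440,305),(265,215)):
    D=d[v,u]; p=R.T@(np.linalg.inv(K)@np.array([u,v,1.])*D-t); q=M.T@(p-s["tcp_pos"]); print((u,v),round(float(D),3),"tool mm",(q*1e3).round(0))
E
```

```text
t 7.07 tcp [ 0.6449 -0.2239  0.1001] zang -81.06 tooly [-0. -0. -1.] lane mm -144.6 0.2 F [ 0.03  0.05 -0.41] Flane 0.04 -0.04 gap 0.003 q6 0.92
(318, 240) 0.142 tool mm [-9.  7.  0.]
(305, 250) 0.13 tool mm [-10.  -5.  -6.]
(318, 262) 0.118 tool mm [-10. -18.  -0.]
(295, 275) 0.105 tool mm [-11. -31.  -9.]
(270, 285) 0.108 tool mm [ -6. -29. -18.]
(250, 290) 0.096 tool mm [-11. -40. -23.]
(230, 300) 0.091 tool mm [-11. -45. -28.]
(200, 310) 0.087 tool mm [-10. -50. -36.]
(150, 340) 0.075 tool mm [-10. -62. -44.]
(345, 262) 0.126 tool mm [ -6. -10.  12.]
(370, 285) 0.108 tool mm [ -6. -29.  20.]
(400, 290) 0.096 tool mm [-11. -40.  27.]
(440, 305) 0.088 tool mm [-11. -48.  38.]
(265, 215) 0.186 tool mm [ -8.  52. -34.]
```

```bash
python3 -m handwheel '[0,2.5,0,0,0.009,0,0, 0,5,0,0,0.009,0,0, 0,6.6,0,0,0.009,0,0, 0,6.6,0,0,0.009,0,0, 0,6.6,-0.4,0,0.009,0,0, 0,6.6,-0.8,0,0.009,0,0, 0,6.6,-1.1,0,0.009,0,0, 0,6.6,-1.4,0,0.009,0,0, 0,6.6,-1.7,0,0.009,0,0, 0,6.6,-2.0,0,0.009,0,0]'
python3 -c "
from st import *
tolane(-125,0,.034,-81.6)"
```

```text
t: 7.95
tcp_pos: [0.6424, -0.2042, 0.0352]
tool_rot: [0.05, -0.705, 0.706, -0.052]
force: [-0.2, -3.1, 2.3]
finger_gap: 0.0
t 7.95 tcp [ 0.6424 -0.2042  0.0352] zang -81.72 tooly [ 0.002 -0.001 -1.   ] lane mm -124.8 -0.2 F [-0.22 -3.07  2.33] Flane -3.0 0.66 gap 0.0 q6 0.95
shift cm [0.02 0.12 0.02]
turn y -0.002
```

```bash
python3 -m handwheel '[0,0,-0.3,0,0,0,0, 0,0,-0.6,0,0,0,0, 0,0,-0.9,0,0,0,0, 0,0,-1.2,0,0,0,0, 0,0,-1.5,0,0,0,0, 0,0,-1.8,0,0,0,0, 0,0,-2.1,0,0,0,0, 0,0,-2.4,0,0,0,0, 0,0,-2.6,0,0,0,0, 0,0,-2.8,0,0,0,0]'
python3 -c "
from st import *
tolane(-97,0,.034,-81.6)
f,d,K,R,t=cam('wrist'); save('wrist6',f)
f,d,K,R,t=cam('scene'); save('scene6',cv2.resize(f[130:350,130:420],None,fx=2.7,fy=2.7,interpolation=cv2.INTER_CUBIC))"
```

```text
t: 8.78
tcp_pos: [0.6377, -0.176, 0.034]
tool_rot: [-0.051, 0.705, -0.705, 0.051]
force: [0.4, -4.6, 2.6]
finger_gap: -0.002
t 8.78 tcp [ 0.6377 -0.176   0.034 ] zang -81.75 tooly [-0.  0. -1.] lane mm -96.2 0.4 F [ 0.43 -4.62  2.59] Flane -4.63 0.25 gap -0.002 q6 0.99
shift cm [-0.04 -0.    0.08]
turn y -0.003
```

View pics/wrist6.png

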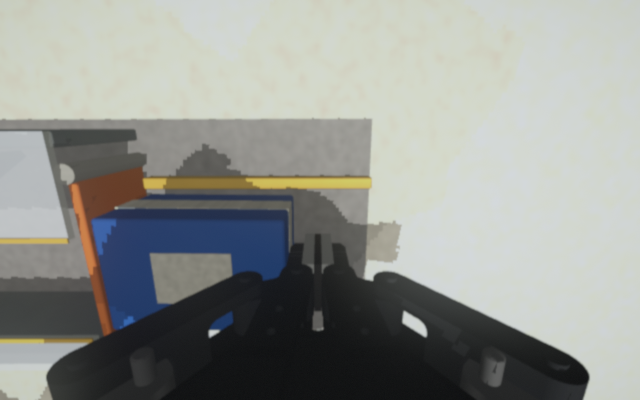

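View pics/scene6.png

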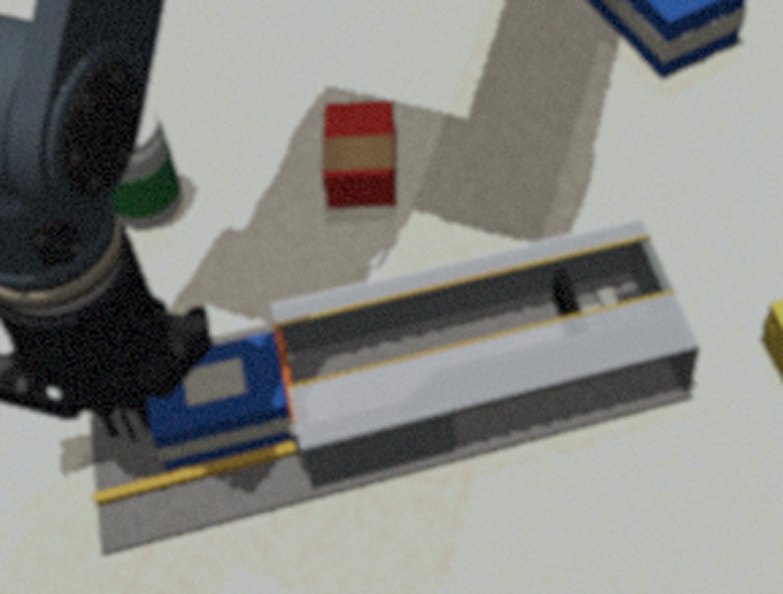

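The box front is at the flap (wrist view, orange edge at px (95,260)) and the box is square. I'll push it through the flap.

```bash
python3 -m handwheel '[0,0,-0.2,0,0,0,0, 0,0,-0.4,0,0,0,0, 0,0,-0.6,0,0,0,0, 0,0,-0.9,0,0,0,0, 0,0,-1.2,0,0,0,0, 0,0,-1.5,0,0,0,0, 0,0,-1.8,0,0,0,0, 0,0,-2.1,0,0,0,0, 0,0,-2.4,0,0,0,0, 0,0,-2.7,0,0,0,0]'
python3 -c "
from st import *
tolane(-70,0,.034,-81.6)"
python3 -m handwheel '[0,0,-0.3,0,0,0,0, 0,0,-0.6,0,0,0,0, 0,0,-0.9,0,0,0,0, 0,0,-1.2,0,0,0,0, 0,0,-1.5,0,0,0,0, 0,0,-1.8,0,0,0,0, 0,0,-2.1,0,0,0,0, 0,0,-2.4,0,0,0,0, 0,0,-2.7,0,0,0,0, 0,0,-3.0,0,0,0,0]'
python3 -c "
from st import *
tolane(-40,0,.034,-81.6)
f,d,K,R,t=cam('scene'); save('scene7',cv2.resize(f[130:350,130:420],None,fx=2.7,fy=2.7,interpolation=cv2.INTER_CUBIC))"
```

```text
t: 9.72
tcp_pos: [0.6336, -0.1503, 0.0339]
tool_rot: [0.051, -0.705, 0.706, -0.051]
force: [-0.8, -5.9, 2.3]
finger_gap: -0.004
t 9.72 tcp [ 0.6336 -0.1503  0.0339] zang -81.76 tooly [-0.001 -0.001 -1.   ] lane mm -70.1 0.7 F [-0.76 -5.88  2.26] Flane -5.7 1.61 gap -0.004 q6 1.02
shift cm [-0.07 -0.01 -0.01]
turn y -0.003
t: 10.55
tcp_pos: [0.6293, -0.1193, 0.0339]
tool_rot: [-0.051, 0.705, -0.705, 0.051]
force: [-0.5, -2.6, 0.4]
finger_gap: -0.002
t 10.55 tcp [ 0.6293 -0.1193  0.0339] zang -81.76 tooly [-0.001  0.001 -1.   ] lane mm -38.9 0.4 F [-0.52 -2.58  0.43] Flane -2.48 0.89 gap -0.002 q6 1.07
shift cm [-0.04 -0.01  0.11]
turn y -0.003
```

View pics/scene7.png

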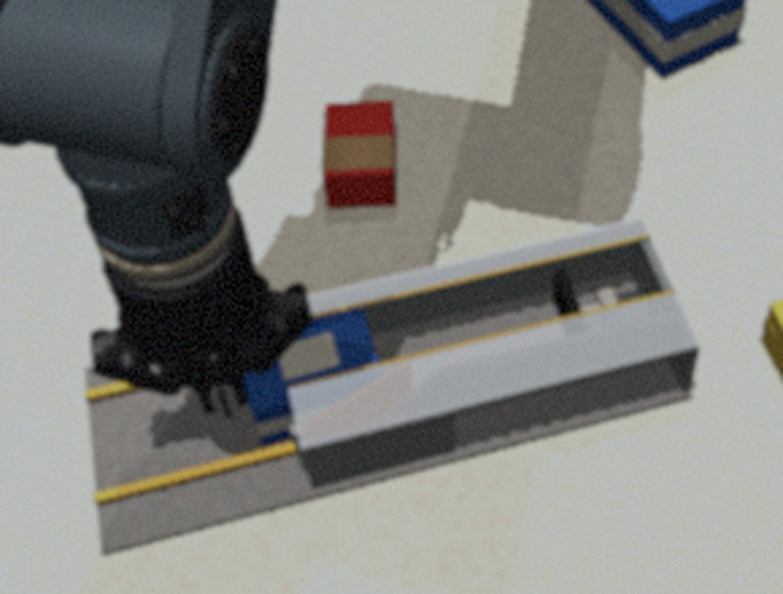

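The box is entering and the flap is open. I'll continue.

```bash
python3 -m handwheel '[0,0,-0.4,0,0,0,0, 0,0,-0.8,0,0,0,0, 0,0,-1.2,0,0,0,0, 0,0,-1.6,0,0,0,0, 0,0,-2.0,0,0,0,0, 0,0,-2.4,0,0,0,0, 0,0,-2.8,0,0,0,0, 0,0,-3.2,0,0,0,0, 0,0,-3.6,0,0,0,0, 0,0,-4.0,0,0,0,0]'
python3 -c "
from st import *
tolane(0,0,.034,-81.6)"
python3 -m handwheel '[-0.05,0,-0.4,0,0,0,0, -0.05,0,-0.8,0,0,0,0, -0.05,0,-1.2,0,0,0,0, -0.05,0,-1.6,0,0,0,0, -0.05,0,-2.0,0,0,0,0, -0.05,0,-2.4,0,0,0,0, -0.05,0,-2.8,0,0,0,0, -0.05,0,-3.2,0,0,0,0, -0.05,0,-3.6,0,0,0,0, -0.05,0,-4.0,0,0,0,0]'
python3 -c "
from st import *
tolane(40,0,.034,-81.6)
f,d,K,R,t=cam('scene'); save('scene8',cv2.resize(f[130:350,130:420],None,fx=2.7,fy=2.7,interpolation=cv2.INTER_CUBIC))
z=np.load('pics/scene0.npz'); 
for u,v in ((336,235),(339,229),(343,236)):
  for h in (.04,):
    p=ray(z['K'],z['R'],z['t'],u,v,h)[:2]; print(u,v,(p-O)@ux*1e3,(p-O)@uy*1e3)
"
```

```text
t: 11.43
tcp_pos: [0.6237, -0.0799, 0.0341]
tool_rot: [-0.051, 0.705, -0.705, 0.051]
force: [0.0, -1.8, -1.6]
finger_gap: -0.004
t 11.43 tcp [ 0.6237 -0.0799  0.0341] zang -81.76 tooly [-0.  0. -1.] lane mm 0.9 0.1 F [ 0.01 -1.8  -1.59] Flane -1.78 0.25 gap -0.004 q6 1.12
shift cm [-0.01  0.01  0.09]
turn y -0.003
t: 12.27
tcp_pos: [0.6184, -0.0403, 0.0341]
tool_rot: [-0.051, 0.705, -0.705, 0.051]
force: [-0.0, -1.9, -0.9]
finger_gap: -0.003
t 12.27 tcp [ 0.6184 -0.0403  0.0341] zang -81.76 tooly [-0.  0. -1.] lane mm 40.9 -0.4 F [-0.02 -1.88 -0.88] Flane -1.86 0.3 gap -0.003 q6 1.18
shift cm [0.04 0.01 0.09]
turn y -0.003
336 235 177.57535133755545 13.641321303752612
339 229 186.52771741503082 24.33128751840089
343 236 188.6405069250402 8.220189091006795
```

View pics/scene8.png

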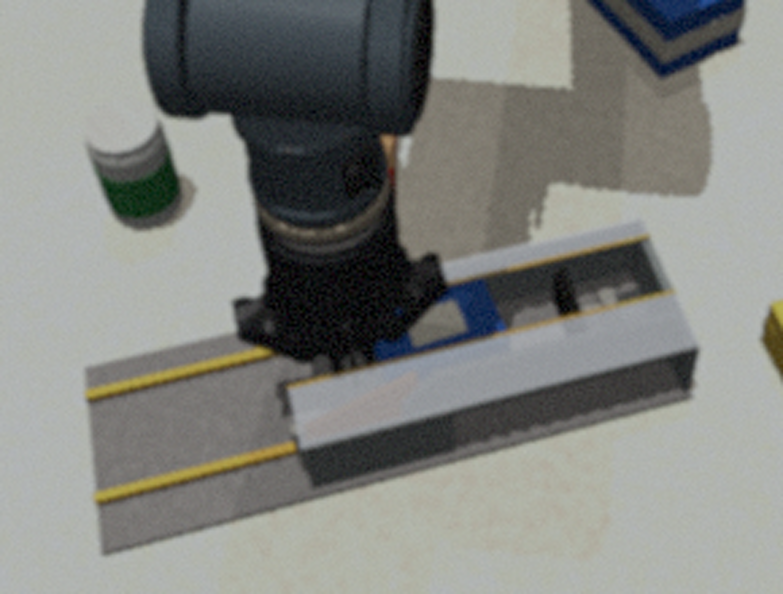

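The pad is visible at crop px (565,290), and my rough estimate puts its face at lane x≈178–186. The box front is at about 134, so I slow down now.

```bash
python3 -m handwheel '[0,0,-0.25,0,0,0,0, 0,0,-0.5,0,0,0,0, 0,0,-0.75,0,0,0,0, 0,0,-1,0,0,0,0, 0,0,-1.2,0,0,0,0, 0,0,-1.4,0,0,0,0, 0,0,-1.6,0,0,0,0, 0,0,-1.8,0,0,0,0, 0,0,-2.0,0,0,0,0, 0,0,-2.2,0,0,0,0]'
python3 -c "
from st import *
tolane(62,0,.034,-81.6)"
python3 -m handwheel '[0,0,-0.1,0,0,0,0, 0,0,-0.2,0,0,0,0, 0,0,-0.3,0,0,0,0, 0,0,-0.4,0,0,0,0, 0,0,-0.5,0,0,0,0, 0,0,-0.6,0,0,0,0, 0,0,-0.7,0,0,0,0, 0,0,-0.8,0,0,0,0]'
python3 -c "
from st import *
tolane(70,0,.034,-81.6)"
```

```text
t: 13.15
tcp_pos: [0.6156, -0.0188, 0.0341]
tool_rot: [-0.051, 0.705, -0.705, 0.051]
force: [-3.0, -3.0, 0.1]
finger_gap: -0.001
t 13.15 tcp [ 0.6156 -0.0188  0.0341] zang -81.77 tooly [ 0.  0. -1.] lane mm 62.6 -0.7 F [-3.02 -3.04  0.08] Flane -2.57 3.43 gap -0.001 q6 1.22
shift cm [0.07 0.01 0.06]
turn y -0.003
t: 13.82
tcp_pos: [0.6144, -0.011, 0.0342]
tool_rot: [0.051, -0.705, 0.705, -0.051]
force: [-0.6, -2.9, -0.3]
finger_gap: -0.001
t 13.82 tcp [ 0.6144 -0.011   0.0342] zang -81.76 tooly [ 0. -0. -1.] lane mm 70.4 -0.7 F [-0.58 -2.91 -0.32] Flane -2.8 1.0 gap -0.001 q6 1.23
shift cm [0.07 0.02 0.04]
turn y -0.003
```

```bash
python3 -m handwheel '[0,0,-0.1,0,0,0,0, 0,0,-0.2,0,0,0,0, 0,0,-0.3,0,0,0,0, 0,0,-0.4,0,0,0,0, 0,0,-0.5,0,0,0,0]'
python3 -c "
from st import *
tolane(75,0,.034,-81.6)"
python3 -m handwheel '[0,0,-0.1,0,0,0,0, 0,0,-0.2,0,0,0,0, 0,0,-0.3,0,0,0,0, 0,0,-0.4,0,0,0,0]'
python3 -c "
from st import *
tolane(79,0,.034,-81.6)"
```

```text
t: 14.23
tcp_pos: [0.6137, -0.006, 0.0341]
tool_rot: [-0.051, 0.705, -0.705, 0.051]
force: [-0.6, -1.5, -0.2]
finger_gap: -0.002
t 14.23 tcp [ 0.6137 -0.006   0.0341] zang -81.76 tooly [ 0.  0. -1.] lane mm 75.5 -0.7 F [-0.55 -1.52 -0.17] Flane -1.43 0.77 gap -0.002 q6 1.24
shift cm [0.07 0.01 0.05]
turn y -0.003
t: 14.57
tcp_pos: [0.6131, -0.0021, 0.0341]
tool_rot: [0.051, -0.705, 0.705, -0.051]
force: [-1.1, -1.8, -0.0]
finger_gap: -0.001
t 14.57 tcp [ 0.6131 -0.0021  0.0341] zang -81.76 tooly [ 0. -0. -1.] lane mm 79.5 -0.7 F [-1.1  -1.83 -0.03] Flane -1.65 1.35 gap -0.001 q6 1.24
shift cm [0.07 0.01 0.05]
turn y -0.003
```

```bash
python3 -m handwheel '[0,0,-0.1,0,0,0,0, 0,0,-0.2,0,0,0,0, 0,0,-0.3,0,0,0,0, 0,0,-0.4,0,0,0,0]'
python3 -c "
from st import *
st()"
python3 -m handwheel '[0,0,-0.1,0,0,0,0, 0,0,-0.2,0,0,0,0, 0,0,-0.3,0,0,0,0]'
python3 -c "
from st import *
st()"
```

```text
t: 14.9
tcp_pos: [0.6127, 0.002, 0.0342]
tool_rot: [-0.051, 0.705, -0.705, 0.051]
force: [-0.5, -1.9, -0.2]
finger_gap: -0.001
t 14.9 tcp [0.6127 0.002  0.0342] zang -81.76 tooly [ 0.001  0.    -1.   ] lane mm 83.5 -1.0 F [-0.51 -1.89 -0.24] Flane -1.79 0.78 gap -0.001 q6 1.25
t: 15.15
tcp_pos: [0.6125, 0.0045, 0.0342]
tool_rot: [0.051, -0.705, 0.706, -0.051]
force: [0.1, -3.9, -0.4]
finger_gap: -0.0
t 15.15 tcp [0.6125 0.0045 0.0342] zang -81.75 tooly [ 0.001 -0.001 -1.   ] lane mm 86.1 -1.1 F [ 0.14 -3.93 -0.37] Flane -3.91 0.43 gap -0.0 q6 1.25
```

Force is up about 2 N and the motion is lagging, so this is probably the pad. I'll confirm with small steps.

```bash
python3 -m handwheel '[0,0,-0.1,0,0,0,0, 0,0,-0.2,0,0,0,0]'
python3 -c "
from st import *
st()"
python3 -m handwheel '[0,0,-0.05,0,0,0,0]'
python3 -c "
from st import *
st()"
```

```text
t: 15.32
tcp_pos: [0.6124, 0.0058, 0.0344]
tool_rot: [0.051, -0.705, 0.706, -0.051]
force: [0.2, -6.6, 1.0]
finger_gap: -0.001
t 15.32 tcp [0.6124 0.0058 0.0344] zang -81.72 tooly [ 0.001 -0.002 -1.   ] lane mm 87.3 -1.2 F [ 0.19 -6.6   1.01] Flane -6.56 0.78 gap -0.001 q6 1.26
t: 15.4
tcp_pos: [0.6124, 0.0061, 0.0344]
tool_rot: [0.051, -0.705, 0.706, -0.051]
force: [0.6, -7.3, 0.3]
finger_gap: -0.001
t 15.4 tcp [0.6124 0.0061 0.0344] zang -81.73 tooly [ 0.001 -0.002 -1.   ] lane mm 87.6 -1.2 F [ 0.63 -7.31  0.31] Flane -7.32 0.45 gap -0.001 q6 1.26
```

```bash
python3 -m handwheel '[0,0,-0.07,0,0,0,0, 0,0,-0.14,0,0,0,0, 0,0,-0.21,0,0,0,0]'
python3 -c "
from st import *
st()"
python3 -m handwheel '[0,0,-0.05,0,0,0,0, 0,0,-0.1,0,0,0,0]'
python3 -c "
from st import *
st()"
```

```text
t: 15.65
tcp_pos: [0.6123, 0.0073, 0.0345]
tool_rot: [0.051, -0.704, 0.706, -0.052]
force: [0.1, -9.6, 0.5]
finger_gap: 0.004
t 15.65 tcp [0.6123 0.0073 0.0345] zang -81.7 tooly [ 0.002 -0.003 -1.   ] lane mm 88.9 -1.3 F [ 0.06 -9.62  0.52] Flane -9.52 1.35 gap 0.004 q6 1.26
t: 15.82
tcp_pos: [0.6123, 0.0078, 0.0346]
tool_rot: [0.051, -0.704, 0.707, -0.052]
force: [-0.5, -10.2, 0.8]
finger_gap: 0.0
t 15.82 tcp [0.6123 0.0078 0.0346] zang -81.7 tooly [ 0.002 -0.003 -1.   ] lane mm 89.4 -1.4 F [ -0.54 -10.18   0.85] Flane -10.0 2.02 gap 0.0 q6 1.26
```

```bash
python3 -m handwheel '[0,0,-0.06,0,0,0,0, 0,0,-0.12,0,0,0,0]'
python3 -c "
from st import *
st()"
python3 -m handwheel '[0,0,0,0,0,0,0]'
python3 -c "
from st import *
st()"
```

```text
t: 15.98
tcp_pos: [0.6123, 0.0085, 0.0347]
tool_rot: [0.051, -0.704, 0.707, -0.052]
force: [-0.3, -12.3, 2.1]
finger_gap: -0.001
t 15.98 tcp [0.6123 0.0085 0.0347] zang -81.69 tooly [ 0.002 -0.004 -1.   ] lane mm 90.1 -1.4 F [ -0.33 -12.31   2.12] Flane -12.13 2.12 gap -0.001 q6 1.26
t: 16.07
tcp_pos: [0.6123, 0.0086, 0.0347]
tool_rot: [0.051, -0.704, 0.707, -0.052]
force: [0.0, -11.6, 1.3]
finger_gap: 0.006
t 16.07 tcp [0.6123 0.0086 0.0347] zang -81.69 tooly [ 0.002 -0.004 -1.   ] lane mm 90.1 -1.5 F [  0.03 -11.59   1.35] Flane -11.47 1.66 gap 0.006 q6 1.26
```

Wrist force is 11.6 N; less about 1.7 N of friction, that is about 10 N on the pad. Holding.

```bash
python3 -m handwheel '[0,0,0,0,0,0,0, 0,0,0,0,0,0,0, 0,0,0,0,0,0,0]'
python3 -c "
from st import *
st()"
python3 -m handwheel '[0,0,0,0,0,0,0, 0,0,0,0,0,0,0, 0,0,0,0,0,0,0, 0,0,0,0,0,0,0]'
python3 -c "
from st import *
st()"
```

```text
t: 16.32
tcp_pos: [0.6122, 0.0086, 0.0347]
tool_rot: [0.05, -0.704, 0.707, -0.052]
force: [0.3, -11.0, 0.9]
finger_gap: 0.002
t 16.32 tcp [0.6122 0.0086 0.0347] zang -81.7 tooly [ 0.002 -0.004 -1.   ] lane mm 90.1 -1.4 F [  0.26 -10.97   0.94] Flane -10.89 1.34 gap 0.002 q6 1.26
t: 16.65
tcp_pos: [0.6122, 0.0086, 0.0347]
tool_rot: [0.05, -0.704, 0.707, -0.052]
force: [-0.3, -12.3, -0.3]
finger_gap: -0.0
t 16.65 tcp [0.6122 0.0086 0.0347] zang -81.7 tooly [ 0.002 -0.004 -1.   ] lane mm 90.1 -1.4 F [ -0.26 -12.3   -0.34] Flane -12.13 2.05 gap -0.0 q6 1.26
```

```bash
python3 -m handwheel '[0,0,0.06,0,0,0,0, 0,0,0.12,0,0,0,0, 0,0,0.18,0,0,0,0, 0,0,0.24,0,0,0,0, 0,0,0.3,0,0,0,0, 0,0,0.36,0,0,0,0, 0,0,0.42,0,0,0,0, 0,0,0.48,0,0,0,0, 0,0,0.54,0,0,0,0, 0,0,0.6,0,0,0,0]'
python3 -c "
from st import *
st()"
python3 -m handwheel '[0,0,0.06,0,0,0,0, 0,0,0.12,0,0,0,0, 0,0,0.18,0,0,0,0, 0,0,0.24,0,0,0,0, 0,0,0.3,0,0,0,0, 0,0,0.36,0,0,0,0, 0,0,0.42,0,0,0,0, 0,0,0.5,0,0,0,0]'
python3 -c "
from st import *
st()"
```

```text
t: 17.48
tcp_pos: [0.612, 0.0059, 0.0341]
tool_rot: [-0.051, 0.705, -0.705, 0.051]
force: [0.9, -1.9, -1.5]
finger_gap: -0.004
t 17.48 tcp [0.612  0.0059 0.0341] zang -81.77 tooly [ 0.  0. -1.] lane mm 87.5 -0.8 F [ 0.87 -1.95 -1.51] Flane -2.05 -0.58 gap -0.004 q6 1.25
t: 18.15
tcp_pos: [0.6126, 0.0006, 0.0341]
tool_rot: [-0.051, 0.705, -0.705, 0.051]
force: [-0.4, 0.4, -0.1]
finger_gap: -0.003
t 18.15 tcp [6.126e-01 6.000e-04 3.410e-02] zang -81.76 tooly [-0.  0. -1.] lane mm 82.2 -0.6 F [-0.41  0.39 -0.14] Flane 0.44 0.34 gap -0.003 q6 1.25
```

Force is zero and the fingers are free of the box. Lifting out.

```bash
python3 -m handwheel '[0,-0.5,0.1,0,0,0,0, 0,-1.2,0.1,0,0,0,0, 0,-2,0.1,0,0,0,0, 0,-3,0.1,0,0,0,0, 0,-4,0.1,0,0,0,0, 0,-5.5,0.1,0,0,0,0, 0,-8,0.1,0,0,0,0, 0,-11,0.1,0,0,0,0, 0,-14,0.1,0,0,0,0, 0,-14,0.1,0,0,0,0]'
python3 -c "
from st import *
st()
f,d,K,R,t=cam('wrist'); save('wrist9',f)
f,d,K,R,t=cam('scene'); save('scene9',cv2.resize(f[130:350,130:420],None,fx=2.7,fy=2.7,interpolation=cv2.INTER_CUBIC))"
```

```text
t: 18.98
tcp_pos: [0.6169, -0.0009, 0.1817]
tool_rot: [0.046, -0.704, 0.706, -0.056]
force: [1.1, -0.3, 0.8]
finger_gap: 0.003
t 18.98 tcp [ 0.6169 -0.0009  0.1817] zang -81.74 tooly [ 0.013 -0.002 -1.   ] lane mm 80.1 -4.7 F [ 1.08 -0.34  0.82] Flane -0.49 -1.02 gap 0.003 q6 1.24
```

View pics/wrist9.png

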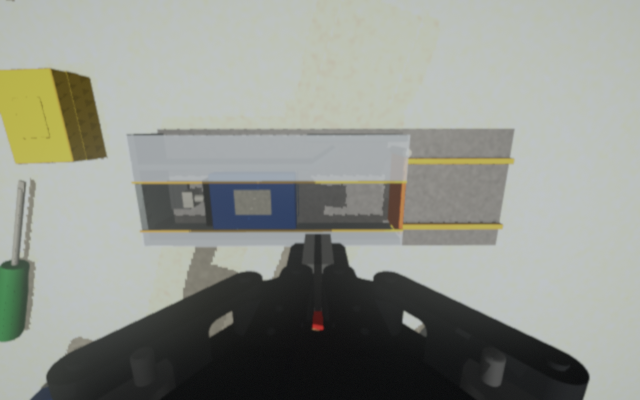

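View pics/scene9.png

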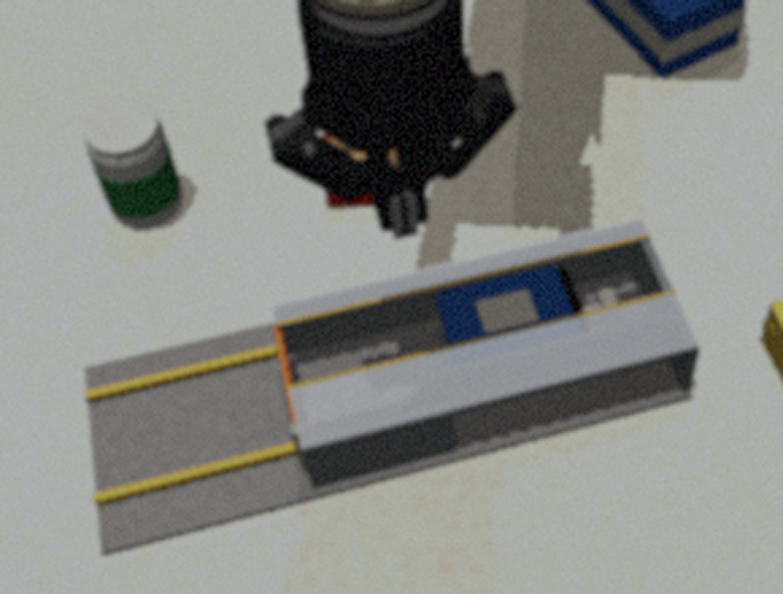

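The flap is shut (wrist px (396,205)) and the box is inside with its front at the pad (px (208,203)). I'll zoom on the pad contact and compare the bystanders.

```bash
python3 -m handwheel '[0,-3,0,0,0,0,0, 0,-3,0,0,0,0,0, 0,-3,0,0,0,0,0, 0,-3,0,0,0,0,0]'
python3 - <<'E'
from st import *
s,M=st()
f,d,K,R,t=cam('wrist'); a=cv2.resize(f[120:250,120:420],None,fx=2.6,fy=2.6,interpolation=cv2.INTER_CUBIC); save('z10',a)
hsv=cv2.cvtColor(f,cv2.COLOR_RGB2HSV)
for row in (195,205,215):
    print([f[row,u].tolist() for u in range(185,225,4)])
f2,_,K2,R2,t2=cam('scene'); z=np.load('pics/scene0.npz'); 
h0=cv2.cvtColor(z['f'],cv2.COLOR_RGB2HSV); h1=cv2.cvtColor(f2,cv2.COLOR_RGB2HSV)
for n,lo,hi in (("green",(50,90,30),(80,255,255)),("red",(172,120,60),(180,255,255)),("yellow",(22,110,90),(34,255,255))):
    for h in (h0,h1):
        k,l,st_,c=cv2.connectedComponentsWithStats(cv2.inRange(h,lo,hi)); print(n,[(c[i].round(1).tolist(),int(st_[i,4])) for i in range(1,k) if st_[i,4]>80 and c[i][0]<500])
E
```

```text
t: 19.42
tcp_pos: [0.612, -0.0002, 0.2032]
tool_rot: [-0.051, 0.705, -0.705, 0.05]
force: [-0.5, -0.1, 0.3]
finger_gap: -0.001
t 19.42 tcp [ 6.120e-01 -2.000e-04  2.032e-01] zang -81.76 tooly [-0.002  0.    -1.   ] lane mm 81.4 0.1 F [-0.49 -0.11  0.26] Flane -0.04 0.5 gap -0.001 q6 1.24
[[88, 90, 88], [89, 91, 89], [99, 100, 97], [132, 132, 126], [134, 134, 127], [119, 118, 115], [126, 125, 121], [106, 105, 102], [52, 53, 52], [55, 67, 93]]
[[84, 85, 82], [87, 87, 84], [86, 87, 84], [84, 85, 82], [84, 83, 81], [84, 84, 81], [83, 83, 81], [83, 84, 81], [53, 54, 52], [54, 61, 75]]
[[116, 105, 73], [117, 106, 74], [115, 104, 72], [113, 102, 72], [87, 82, 66], [88, 81, 64], [88, 81, 65], [87, 81, 64], [88, 81, 64], [87, 80, 65]]
green [([439.3, 169.6], 392), ([182.5, 201.3], 310)]
green [([439.3, 169.5], 386), ([182.8, 201.3], 327)]
red []
red []
yellow [([439.4, 258.2], 1294), ([196.5, 267.5], 247), ([201.6, 304.5], 288)]
yellow [([439.3, 258.4], 1307), ([196.6, 267.5], 247), ([202.0, 304.5], 281)]
```

View pics/z10.png

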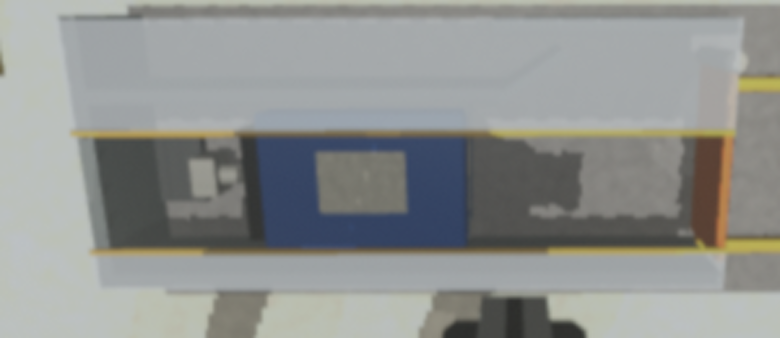

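```bash
python3 -c "
from st import *
st(); print(manip.sign_off())"
```

```text
t 19.52 tcp [ 6.118e-01 -2.000e-04  2.026e-01] zang -81.76 tooly [-0.003  0.001 -1.   ] lane mm 81.5 0.3 F [-0.01 -0.55  0.2 ] Flane -0.55 0.09 gap -0.001 q6 1.24
the job is handed in; nothing more can be done
None
```

I loaded the small blue banded box into the lane, pressed it against the pad, and handed the job in at t = 19.5 s.

- **Loading:** I gripped the box across its width, set it on the apron with its long side along the lane, and pushed it through the flap with shut fingers. It met the pad with its front at about lane x 178 mm.
- **Press:** I held 11–12 N at the wrist for about 0.67 s. Less 1.5–2 N of sliding friction, and with about 5 mm of pad travel, that is roughly 10 N on the pad. The highest wrist reading was 12.3 N, though I only read the force between moves.
- **Leaving:** I backed off slowly until the force was zero, then lifted out through the slot.

**Last checks:**
- **Flap:** it is shut.
- **Box and pad:** no gap shows between them in the wrist view.
- **Bystanders:** the can, screwdriver and yellow box are within half a pixel of their starting positions. My colour check never detected the red pack, even in the first picture, and the gripper mostly hid it at the end. I saw no contact with it, and the part still visible was where it had been.

None of the checks disagreed.

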